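Lift a tartlet out of its tin by its loose base

TASK

Get the tartlet out of its tin: the two levers of the stand push its loose base up through the ring, so press their black pads down by turns, a little at a time, keeping the tartlet nearly level, until its steel base stands clear above the ring. Then take it from above by the edge of the base and set it down gently in the middle of the round wooden board, without disturbing the other things on the worktop.

Things in the scene. Friction and masses are not known exactly. Their poses are not given: they have to be found in the camera images.
- stand: Fixed stand: dark foot plate 86 x 250 x 8 mm, in its middle the upright ring of a tart tin (inside diameter 68, outside 80, top edge 66 mm above the worktop), held by a bracket at front and back (out to 43 mm, no higher than the ring). Origin: centre of the underside, on the ring's axis; y to the left lever, x to the back bracket, z up. With its levers 306 mm long along y.
- ring_rim (a point): Centre of the ring's top edge, on the ring's axis, 66 mm above the worktop.
- lever_left (a joint): Left lever: 0 = pad high, 0.49 rad = fully down. Stiff: needs 7 to 10 N on the pad, stays where left. Axle along the stand's x, 75 mm from the middle, 24 mm above the worktop. It drives a lifting bar under the base, 20 mm left of the ring's axis, straight up 53 mm per rad. With both levers fully down the base's underside is 5 mm above the ring's top edge.
- lever_right (a joint): Right lever, the mirror image of the left one: same values, bar 20 mm to the right of the ring's axis. One lever far ahead of the other tilts the tartlet (4 mm ahead is about 0.1 rad).
- pad_left (a point): Centre of the top face of the left lever's black pad (40 mm along the stand's x, 36 mm along y), 135 mm from the stand's middle along its +y. Height 47 mm above the worktop at the start, about 17 mm when fully down: it goes down 60 mm per rad and shifts outwards by about 4 mm on the way.
- pad_right (a point): The same on the right lever, 135 mm from the stand's middle along its -y.
- tartlet: Round lattice tartlet fixed on its loose steel tin base, one rigid piece, 95 to 180 g. Base: disc 64 mm in diameter, 6 mm thick; on it the pastry, 59 mm in diameter, top 21 mm above the base's underside. Origin: centre of the base's underside, z up. At the start it sits wholly down in the ring, its underside 45 mm above the worktop and 21 mm below the ring's top edge.
- board: Fixed round wooden board, 120 mm in diameter, 14 mm thick, flat top. Origin: centre of its underside on the worktop.
- timer: Red and white kitchen timer, 63 mm in diameter, 47 mm tall, standing near the front edge; leave alone. Origin: underside.
- teaspoon: Steel teaspoon, 139 mm long, lying near the front edge; leave alone.
- mug: White mug, 94 mm tall, to the right; leave alone. Origin: underside.
- bowl: White bowl, 130 mm in diameter, 58 mm tall, behind the stand; leave alone. Origin: underside.
- salt: Salt shaker, 44 mm in diameter, 90 mm tall, at the back; leave alone. Origin: underside.
- spice_jar: Spice jar with a red cap, 45 mm in diameter, 106 mm tall, at the back; leave alone. Origin: underside.

How it is judged:
By the outcome, as a careful person would: the job done as asked, in the order asked, and still so for the second after the job is handed in, with the robot touching nothing.
It also fails if it takes over 72 s, if anything falls off the work surface, if the arm or the gripper's body presses on something with over 40 N, if the wrist force passes 120 N, or if a joint passes its speed limit or range.

ROBOT

A 6-joint arm with a two-finger parallel gripper is mounted at the origin on a cart in front of the work surface, level with it; the furniture and walls round the work are solid. World frame = base frame: x ahead of the robot, y to its left, z up, the work surface at z = 0. Lengths are in m, angles in rad, forces in N, time in s.
With the tool pointing down it reaches from about 0.225 to 0.725 m from the base axis. Payload 3.1 kg.
Tool frame: the origin (TCP) lies midway between the tips of the shut fingers; the grasp point (between the pads) lies 19 mm behind it; z points along the fingers, y is the line along which they close (so a half turn about z gives the same grasp; the last joint's range is limited). The gripper opens to 85 mm and grips with 20 to 120 N. Pads are 22 mm wide; open, the fingers measure 114 mm over their backs; the gripper's body (76 mm by 85 mm) begins 54 mm behind the grasp point. The pads swing forward as they close: fully open they stand 13 mm farther back than shut.
Start: joints at [-0.128, 0.048, 0.099, 1.622, 0, 1.443], TCP at [0.525, -0, 0.231] pointing down, gripper open.
Joint ranges: [-2.91, 2.91], [-0.99, 1.94], [-1.21, 1.42], [-2.12, 2.29], [-1.49, 1.47], [-3.14, 3.14]. Speed limits (rad/s): [2.79, 2.79, 3.14, 3.14, 3.14, 3.14].

INTERFACE

Orientations are given as a rotation vector (axis times angle).
In Python, from workcell import manip gives the robot as it stands.
- The arm moves only by the shell command python3 steer.py 'ROWS'. ROWS is a JSON list of rows, 1 to 5 of them, each an object with the fields sx, sy, sz (the shift in m), wx, wy, wz (a rotation vector in rad), aperture (the finger opening in m); a field left out counts as zero (the opening has to be given); each row is the pose to reach, as a shift and turn from the pose commanded when the command began, along the tool's axes at that moment; what a row does not reach only later rows make up. A row lasts 1/8 s, in which the tool goes at most 0.0625 m and 0.188 rad, less where a joint would pass 70% of its speed; a pose out of reach is approached as far as the arm can. The fingers move at their own pace and stop on an object; the grip force is fixed at half the most. Time passes only in rows, so rows that do not move let the fingers close. It prints the time, the measured TCP pose, the force, the opening and the grip force at its end. Input that does not fit is refused with a message, and nothing moves.
- manip.sense(): the state, without advancing time (a new reading comes with each control period).
- manip.snapshot(name): name is "scene" or "side" or "wrist"; returns the picture (420x560x3 uint8, red, green, blue); there is no depth.
- manip.camera_model(name): a dict with "mtx" (3x3 intrinsics, pixels), "k1" (the pictures are not rectified: a ray, as slopes to the right and down, at radius r is drawn at 1 + k1 r^2 times it, then the intrinsics apply), "position" and "orientation" of the camera in the world. Camera axes: x right, y up, looking along -z (the intrinsics and any distortion apply to the point x, -y, -z); pixel columns grow to the right and rows downward; lengths in m; the calibration is good to about 2 mm. A picture is of the moment at which its call begins: read the wrist's pose just before it. camera_model takes no time and is no camera call; for the wrist camera it gives the pose at the moment of the call.
- manip.finish_job(): hands the job in; it is judged then, once.
The state is a dict: "time": time; "joint_positions": joint angles; "qvel": joint speeds; "joint_torque": joint torques, N m; "eef_pos": TCP position; "eef_rot": TCP orientation; "force": force on the tool from outside, world axes, zero at the start; "wrist_torque": the same for the moment, N m; "finger_gap": finger opening in m; "gripper_force": force on a finger pad.
Only numpy, scipy, OpenCV 4.12 (cv2) and the standard library are available. Lean on these libraries where they do the work, as an engineer would, in place of code of your own. Each camera call takes 0.05 s, during which the arm holds its last target. There are 200 camera calls.

## Working session

There is one attempt and no reset: what is moved stays moved. The work goes in short steps, Python scripts to look and compute and a shell command to move; the robot and the scene stay as the last step left them, time stands still between calls to the robot, and variables do not carry over. Pictures are saved under pics/ and viewed, at most 10 in all, crops included, and the job is handed in when it is done.

```bash
ls; mkdir -p pics
python3 - <<'E'
from workcell import manip
import cv2
s=manip.sense();print(s)
for n in ["scene","side","wrist"]:
    m=manip.camera_model(n);print(n,m)
    cv2.imwrite(f"pics/{n}0.png",manip.snapshot(n)[:,:,::-1])
E
```

```text
pics
steer.py
workcell.py
{'time': 0.0, 'joint_positions': array([-1.27855505e-01,  4.87461774e-02,  9.75763311e-02,  1.62198516e+00,
       -8.72384018e-06,  1.44301739e+00]), 'qvel': array([-9.92272989e-04,  1.92101212e-03,  7.49089033e-04,  1.09668498e-03,
        1.49921969e-04, -5.95581575e-05]), 'joint_torque': array([ 2.96208136e-04, -3.38780022e+01,  3.20016932e+01,  2.03766406e-02,
       -2.11149008e-04,  6.20949692e-06]), 'eef_pos': array([5.24388219e-01, 3.41251297e-05, 2.30108748e-01]), 'eef_rot': array([-2.2202096 , -2.22003962,  0.00227401]), 'force': array([-1.0527955 , -0.59685851,  0.73889275]), 'wrist_torque': array([ 0.01113533, -0.01810363, -0.00695543]), 'gripper_force': 0.0, 'finger_gap': 0.08547956870413666}
scene {'mtx': array([[421.99488182,   0.        , 272.87593621],
       [  0.        , 421.99488182, 206.37205882],
       [  0.        ,   0.        ,   1.        ]]), 'k1': 0.01282010408637027, 'position': array([0.95218017, 0.73314779, 0.50574619]), 'orientation': array([0.33133134, 1.45008072, 2.32069521])}
side {'mtx': array([[488.45367989,   0.        , 273.47101666],
       [  0.        , 488.45367989, 214.1196136 ],
       [  0.        ,   0.        ,   1.        ]]), 'k1': -0.09090195849480005, 'position': array([0.25947745, 0.63934698, 0.6614727 ]), 'orientation': array([ 0.22268415, -1.25022285, -2.49727875])}
wrist {'mtx': array([[376.97760613,   0.        , 278.90869182],
       [  0.        , 376.97760613, 206.28076374],
       [  0.        ,   0.        ,   1.        ]]), 'k1': 0.00039956021833072343, 'position': array([0.52300748, 0.07732365, 0.37266859]), 'orientation': array([-0.30716407,  0.00068503,  0.00107576])}
```

View pics/scene0.png

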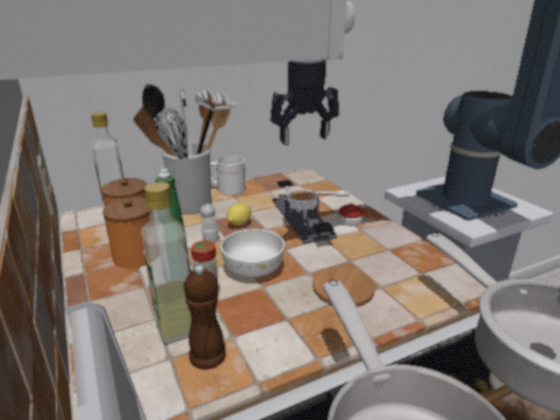

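View pics/side0.png

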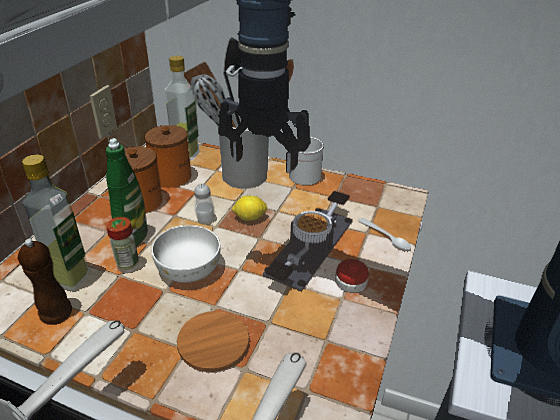

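View pics/wrist0.png

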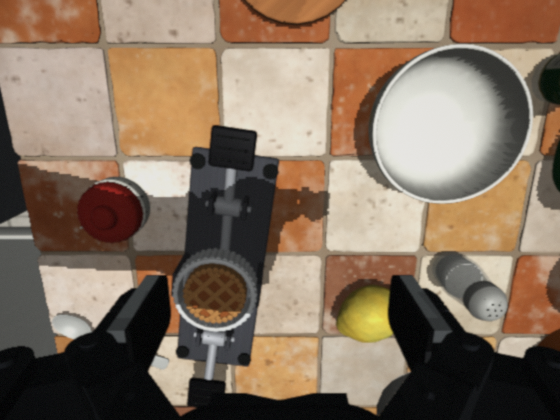

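```bash
cat > h.py <<'E'
import numpy as np, cv2
from scipy.spatial.transform import Rotation as R
from workcell import manip
def rays(m,px):
    px=np.atleast_2d(px).astype(float); K=m["mtx"]
    d=np.c_[(px[:,0]-K[0,2])/K[0,0],(px[:,1]-K[1,2])/K[1,1]]; u=d.copy()
    for _ in range(10): u=d/(1+m["k1"]*(u**2).sum(1,keepdims=True))
    v=np.c_[u[:,0],-u[:,1],-np.ones(len(u))]
    return R.from_rotvec(m["orientation"]).apply(v)
def plane(m,px,z):
    v=rays(m,px); p=m["position"]; return p+v*((z-p[2])/v[:,2])[:,None]
def project(m,X):
    c=R.from_rotvec(m["orientation"]).inv().apply(np.atleast_2d(X)-m["position"])
    u=np.c_[c[:,0],-c[:,1]]/-c[:,2:]; u=u*(1+m["k1"]*(u**2).sum(1,keepdims=True))
    return u@m["mtx"][:2,:2].T+m["mtx"][:2,2]
def tri(l):  # list of (model,px): point nearest to all rays, and rms miss
    A=0;b=0;L=[]
    for m,px in l:
        v=rays(m,px)[0]; v/=np.linalg.norm(v); P=np.eye(3)-np.outer(v,v); A=A+P; b=b+P@m["position"]; L.append((P,m["position"]))
    X=np.linalg.solve(A,b); return X,[float(np.linalg.norm(P@(X-p))) for P,p in L]
def circle(p):
    p=p[:,:2]
    for _ in range(4):
        s=np.linalg.lstsq(np.c_[2*p,np.ones(len(p))],(p**2).sum(1),rcond=None)[0]
        r=np.sqrt(s[2]+s[:2]@s[:2]); e=abs(np.linalg.norm(p-s[:2],axis=1)-r); p=p[e<max(.0015,2*np.median(e))]
    return s[:2],r,len(p)
E
python3 - <<'E'
from h import *
mw=manip.camera_model("wrist"); ms=manip.camera_model("side")
w=cv2.imread("pics/wrist0.png"); s=cv2.imread("pics/side0.png")
print("ring",plane(mw,[[217,292]],.066),plane(ms,[[312,224]],.066), tri([(mw,[217,292]),(ms,[312,224])]))
print("padL",plane(mw,[[233,147]],.047),"padR",plane(mw,[[207,392]],.047),plane(ms,[[338,199]],.047))
hsv=cv2.cvtColor(s,cv2.COLOR_BGR2HSV)
print(hsv[340,215],hsv[330,200],hsv[350,230],hsv[300,150],hsv[340,160])
c=plane(ms,[[178,340],[249,338],[213,310],[213,368]],.014);print(c)
# pad dark masks in wrist
g=w.max(2)
for x0,y0,x1,y1 in [(200,115,270,180)]:
    _,t=cv2.threshold(g[y0:y1,x0:x1],40,255,cv2.THRESH_BINARY_INV)
    cs,_=cv2.findContours(t,0,2);k=max(cs,key=cv2.contourArea);r=cv2.minAreaRect(k);print(r,np.add(r[0],(x0,y0)))
z=np.hstack([cv2.resize(w[110:310,165:285],None,fx=3,fy=3,interpolation=2),cv2.resize(s[180:300,255:365],None,fx=4,fy=4,interpolation=2)[:600].copy() if 0 else cv2.copyMakeBorder(cv2.resize(s[185:300,255:365],None,fx=4,fy=4,interpolation=2),0,140,0,0,0)])
cv2.imwrite("pics/z1.png",z);print(z.shape)
E
```

```text
ring [[ 0.46607182 -0.10284108  0.066     ]] [[ 0.46087864 -0.09895207  0.066     ]] (array([ 0.46400739, -0.10819233,  0.05789655]), [0.000718773400845445, 0.0007187734008453684])
padL [[0.48326037 0.02762669 0.047     ]] padR [[ 0.44588273 -0.23552317  0.047     ]] [[ 0.44170817 -0.22898604  0.047     ]]
[ 13 158 170] [ 12 157 161] [ 12 157 153] [ 11 177 170] [ 17  63 153]
[[0.58733151 0.21676035 0.014     ]
 [0.48063421 0.16826609 0.014     ]
 [0.56380807 0.13573705 0.014     ]
 [0.50900481 0.24375858 0.014     ]]
((32.2432746887207, 33.211490631103516), (45.738304138183594, 39.70579528808594), 8.530765533447266) [232.24327469 148.21149063]
(600, 800, 3)
```

View pics/z1.png

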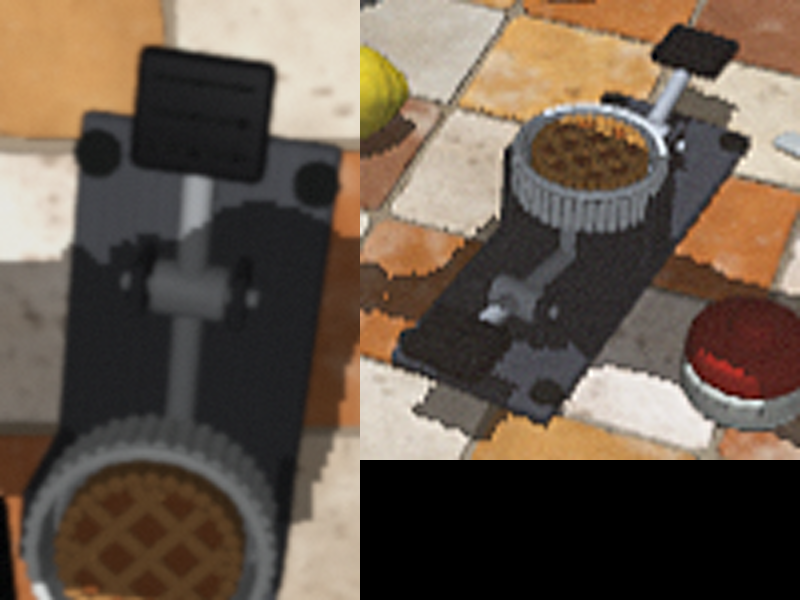

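The scene picture is an overview. In wrist0 the left pad is at (233,148), the right pad at (207,392) and the ring at (216,292). In the side view the ring is at (312,222) and the board at (213,340). The zoomed crop confirms the pad and ring outlines: the stand's yaw is about -0.14 rad and its middle is near (0.465,-0.104). I'll move over the left pad, aligned with the stand, and measure from there.

```bash
python3 steer.py '[{"sx":0.015, "sy":-0.021, "wz":0.07, "aperture":0}, {"sx":0.03, "sy":-0.042, "wz":0.141, "aperture":0}, {"sx":0.03, "sy":-0.042, "wz":0.141, "aperture":0}, {"sx":0.03, "sy":-0.042, "wz":0.141, "aperture":0}]'; python3 steer.py '[{"aperture":0}, {"aperture":0}]'
python3 - <<'E'
from h import *
print(manip.camera_model("wrist"));m=manip.camera_model("wrist");np.save("m1.npy",m,allow_pickle=True)
print(manip.sense()["eef_rot"],manip.sense()["finger_gap"])
cv2.imwrite("pics/wrist1.png",manip.snapshot("wrist")[:,:,::-1])
ms=manip.camera_model("side")
s=cv2.imread("pics/side0.png")
hsv=cv2.cvtColor(s,cv2.COLOR_BGR2HSV)
for n,X in [("ring",[.465,-.103,.066]),("padL",[.483,.0276,.047]),("board",[.535,.19,.014])]: print(n,project(m,X),project(ms,X))
E
```

```text
time: 0.65
eef_pos: [0.4834, 0.0297, 0.2311]
eef_rot: [2.371, 2.06, 0.0]
force: [-0.2, 0.0, 0.6]
finger_gap: 0.0123
gripper_force: 0.0
time: 0.9
eef_pos: [0.4834, 0.0296, 0.2311]
eef_rot: [-2.373, -2.059, 0.0]
force: [0.3, 0.0, -0.2]
finger_gap: 0.0001
gripper_force: 0.0
{'mtx': array([[376.97760613,   0.        , 278.90869182],
       [  0.        , 376.97760613, 206.28076374],
       [  0.        ,   0.        ,   1.        ]]), 'k1': 0.00039956021833072343, 'position': array([0.49255878, 0.10614772, 0.37351292]), 'orientation': array([-0.30691951,  0.0204335 , -0.13948852])}
[-2.37268638e+00 -2.05890810e+00  4.09458048e-04] 5.7473804752936846e-05
ring [[280.62911991 320.38408334]] [[310.65188152 222.35273656]]
padL [[280.20361564 179.98834874]] [[278.48632646 268.97734098]]
board [[314.5749886  -24.83716179]] [[213.66915028 337.75678324]]
```

View pics/wrist1.png

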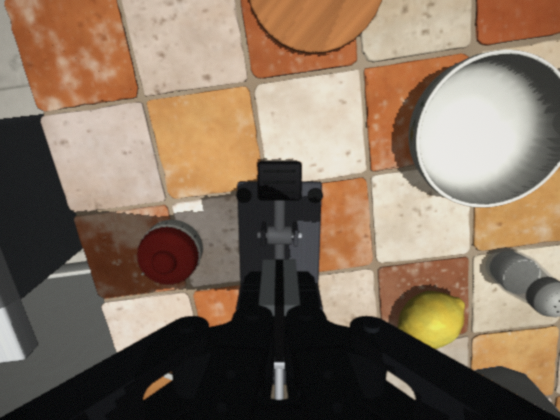

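wrist1 shows the stand upright in the picture, with the left pad centred at (280,180). That matches the prediction, so the pad position and yaw are confirmed. Next I'll press the left pad and watch the force.

```bash
python3 steer.py '[{"sz":0.06, "aperture":0}, {"sz":0.12, "aperture":0}, {"sz":0.171, "aperture":0}, {"sz":0.176, "aperture":0}, {"sz":0.179, "aperture":0}]'; python3 steer.py '[{"sz":0.002, "aperture":0}, {"sz":0.002, "aperture":0}]';python3 steer.py '[{"sz":0.002, "aperture":0}, {"sz":0.002, "aperture":0}]';python3 steer.py '[{"sz":0.002, "aperture":0}, {"sz":0.002, "aperture":0}]'
```

```text
time: 1.58
eef_pos: [0.4842, 0.0298, 0.0538]
eef_rot: [2.371, 2.058, 0.002]
force: [-0.1, -1.3, 0.4]
finger_gap: -0.0002
gripper_force: 0.0
time: 1.82
eef_pos: [0.4849, 0.0298, 0.0526]
eef_rot: [2.37, 2.057, 0.005]
force: [0.0, -0.9, -0.2]
finger_gap: -0.0002
gripper_force: 0.0
time: 2.08
eef_pos: [0.4832, 0.03, 0.0486]
eef_rot: [2.372, 2.059, 0.001]
force: [1.1, 0.4, 0.5]
finger_gap: 0.0
gripper_force: 0.0
time: 2.33
eef_pos: [0.4833, 0.0301, 0.0468]
eef_rot: [2.372, 2.059, 0.001]
force: [-0.9, 0.1, 3.8]
finger_gap: -0.0002
gripper_force: 1.5
```

```bash
python3 steer.py '[{"sz":0.002, "aperture":0}, {"sz":0.002, "aperture":0}, {"sz":0.002, "aperture":0}]'; python3 steer.py '[{"sz":-0.02, "aperture":0}, {"sz":-0.06, "aperture":0}, {"sx":-0.06, "sz":-0.08, "aperture":0}, {"sx":-0.12, "sz":-0.08, "aperture":0}, {"sx":-0.18, "sz":-0.08, "aperture":0}]';python3 steer.py '[{"sx":-0.06, "aperture":0}, {"sx":-0.09, "aperture":0}, {"sx":-0.09, "sz":0.05, "aperture":0}, {"sx":-0.09, "sz":0.07, "aperture":0}, {"sx":-0.09, "sz":0.076, "aperture":0}]'; python3 steer.py '[{"sz":0.002, "aperture":0}, {"sz":0.002, "aperture":0}]'
```

```text
time: 2.7
eef_pos: [0.4834, 0.0305, 0.0455]
eef_rot: [-2.372, -2.06, -0.003]
force: [-2.1, 1.6, 6.3]
finger_gap: 0.0002
gripper_force: 3.2
time: 3.32
eef_pos: [0.4576, -0.1499, 0.1246]
eef_rot: [2.37, 2.06, 0.001]
force: [1.2, 0.6, -0.0]
finger_gap: 0.0001
gripper_force: 0.0
time: 3.95
eef_pos: [0.4425, -0.2363, 0.0465]
eef_rot: [-2.369, -2.055, 0.004]
force: [-6.0, 2.5, 9.3]
finger_gap: -0.0004
gripper_force: 4.3
time: 4.2
eef_pos: [0.4458, -0.2376, 0.047]
eef_rot: [2.371, 2.059, 0.001]
force: [0.1, -0.4, 1.1]
finger_gap: -0.0001
gripper_force: 0.0
```

```bash
python3 steer.py '[{"sz":0.002, "aperture":0}, {"sz":0.005, "aperture":0}, {"sz":0.005, "aperture":0}]'; python3 steer.py '[{"sz":-0.06, "aperture":0}, {"sx":0.04, "sz":-0.08, "aperture":0}, {"sx":0.1, "sz":-0.08, "aperture":0}, {"sx":0.16, "sz":-0.08, "aperture":0}, {"sx":0.22, "sz":-0.08, "aperture":0}]';python3 steer.py '[{"sx":0.05, "aperture":0}, {"sx":0.05, "sz":0.06, "aperture":0}, {"sx":0.05, "sz":0.076, "aperture":0}, {"sx":0.05, "sz":0.08, "aperture":0}, {"sx":0.05, "sz":0.084, "aperture":0}]'; python3 steer.py '[{"aperture":0}]'
python3 - <<'E'
from h import *
s=manip.snapshot("side")[:,:,::-1]; cv2.imwrite("pics/s2.png",cv2.resize(s[170:300,245:385],None,fx=4,fy=4,interpolation=2))
E
```

```text
time: 4.58
eef_pos: [0.4461, -0.2389, 0.0438]
eef_rot: [2.369, 2.056, -0.001]
force: [-2.4, -0.8, 6.8]
finger_gap: 0.0001
gripper_force: 3.6
time: 5.2
eef_pos: [0.4768, -0.0178, 0.1221]
eef_rot: [2.371, 2.058, 0.003]
force: [0.9, -0.3, 0.2]
finger_gap: -0.0001
gripper_force: 0.0
time: 5.82
eef_pos: [0.4815, 0.0322, 0.0391]
eef_rot: [-2.367, -2.055, -0.003]
force: [-6.8, 7.7, 10.0]
finger_gap: 0.0
gripper_force: 5.7
time: 5.95
eef_pos: [0.4826, 0.0312, 0.039]
eef_rot: [-2.37, -2.057, -0.003]
force: [-1.9, 2.3, 3.7]
finger_gap: -0.0001
gripper_force: 2.0
```

View pics/s2.png

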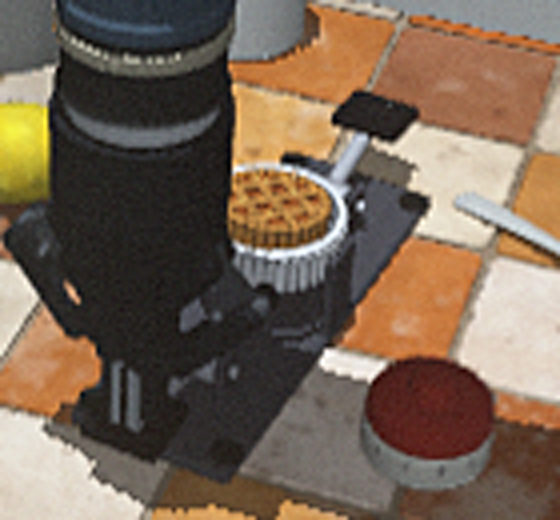

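s2 shows the tartlet rising level in the ring (the pastry is visible at crop (280,210)), with the right pad slightly lower than at the start. I'll carry on alternating.

```bash
python3 steer.py '[{"sz":-0.06, "aperture":0}, {"sx":-0.04, "sz":-0.08, "aperture":0}, {"sx":-0.1, "sz":-0.08, "aperture":0}, {"sx":-0.16, "sz":-0.08, "aperture":0}, {"sx":-0.22, "sz":-0.08, "aperture":0}]';python3 steer.py '[{"sx":-0.051, "aperture":0}, {"sx":-0.051, "sz":0.06, "aperture":0}, {"sx":-0.051, "sz":0.076, "aperture":0}, {"sx":-0.051, "sz":0.08, "aperture":0}, {"sx":-0.051, "sz":0.084, "aperture":0}]'; python3 steer.py '[{"aperture":0}]'
echo; python3 steer.py '[{"sz":-0.06, "aperture":0}, {"sx":0.04, "sz":-0.08, "aperture":0}, {"sx":0.1, "sz":-0.08, "aperture":0}, {"sx":0.16, "sz":-0.08, "aperture":0}, {"sx":0.22, "sz":-0.08, "aperture":0}]';python3 steer.py '[{"sx":0.052, "aperture":0}, {"sx":0.052, "sz":0.06, "aperture":0}, {"sx":0.052, "sz":0.076, "aperture":0}, {"sx":0.052, "sz":0.08, "aperture":0}, {"sx":0.052, "sz":0.084, "aperture":0}]'; python3 steer.py '[{"aperture":0}]'
```

```text
time: 6.62
eef_pos: [0.452, -0.1909, 0.1186]
eef_rot: [2.372, 2.056, 0.001]
force: [1.0, -0.6, -0.1]
finger_gap: 0.0001
gripper_force: 0.0
time: 7.25
eef_pos: [0.4423, -0.2415, 0.036]
eef_rot: [2.373, 2.056, -0.016]
force: [-10.5, -4.9, 11.4]
finger_gap: -0.0001
gripper_force: 6.1
time: 7.38
eef_pos: [0.4435, -0.241, 0.0359]
eef_rot: [2.372, 2.056, -0.011]
force: [-4.2, -3.9, 5.9]
finger_gap: -0.0
gripper_force: 3.3

time: 8.0
eef_pos: [0.4762, -0.0187, 0.1149]
eef_rot: [2.371, 2.058, 0.002]
force: [1.1, 0.6, 0.2]
finger_gap: 0.0001
gripper_force: 0.0
time: 8.62
eef_pos: [0.4815, 0.0332, 0.0313]
eef_rot: [-2.367, -2.055, -0.002]
force: [-5.8, 6.4, 9.6]
finger_gap: 0.0001
gripper_force: 5.3
time: 8.75
eef_pos: [0.4821, 0.0326, 0.0312]
eef_rot: [-2.369, -2.056, -0.003]
force: [-2.2, 3.9, 4.2]
finger_gap: 0.0
gripper_force: 2.7
```

```bash
python3 steer.py '[{"sz":-0.06, "aperture":0}, {"sx":-0.03, "sz":-0.09, "aperture":0}, {"sx":-0.09, "sz":-0.09, "aperture":0}, {"sx":-0.15, "sz":-0.09, "aperture":0}, {"sx":-0.21, "sz":-0.09, "aperture":0}]';python3 steer.py '[{"sx":-0.062, "aperture":0}, {"sx":-0.062, "sz":0.06, "aperture":0}, {"sx":-0.062, "sz":0.085, "aperture":0}, {"sx":-0.062, "sz":0.09, "aperture":0}, {"sx":-0.062, "sz":0.094, "aperture":0}]'; python3 steer.py '[{"aperture":0}]'
echo; python3 steer.py '[{"sz":-0.06, "aperture":0}, {"sx":0.03, "sz":-0.09, "aperture":0}, {"sx":0.09, "sz":-0.09, "aperture":0}, {"sx":0.15, "sz":-0.09, "aperture":0}, {"sx":0.21, "sz":-0.09, "aperture":0}]';python3 steer.py '[{"sx":0.063, "aperture":0}, {"sx":0.063, "sz":0.06, "aperture":0}, {"sx":0.063, "sz":0.085, "aperture":0}, {"sx":0.063, "sz":0.09, "aperture":0}, {"sx":0.063, "sz":0.092, "aperture":0}]'; python3 steer.py '[{"aperture":0}]'
python3 - <<'E'
from h import *
cv2.imwrite("pics/side3.png",manip.snapshot("side")[:,:,::-1])
E
```

```text
time: 9.38
eef_pos: [0.4533, -0.1796, 0.1214]
eef_rot: [2.372, 2.057, 0.001]
force: [1.2, 0.0, -0.4]
finger_gap: -0.0002
gripper_force: 0.0
time: 10.0
eef_pos: [0.4426, -0.2408, 0.0279]
eef_rot: [-2.375, -2.056, 0.009]
force: [-7.9, -1.5, 9.3]
finger_gap: 0.0003
gripper_force: 5.1
time: 10.12
eef_pos: [0.4432, -0.2408, 0.0277]
eef_rot: [2.375, 2.056, -0.008]
force: [-3.6, -1.7, 4.0]
finger_gap: -0.0001
gripper_force: 2.4

time: 10.75
eef_pos: [0.4749, -0.0297, 0.1173]
eef_rot: [2.373, 2.055, 0.002]
force: [0.7, -0.8, 0.1]
finger_gap: 0.0
gripper_force: 0.0
time: 11.38
eef_pos: [0.4819, 0.033, 0.0252]
eef_rot: [-2.369, -2.056, -0.0]
force: [-6.2, 4.9, 7.7]
finger_gap: -0.0003
gripper_force: 4.4
time: 11.5
eef_pos: [0.4827, 0.0326, 0.0254]
eef_rot: [-2.371, -2.057, -0.001]
force: [-1.8, 3.2, 3.2]
finger_gap: 0.0002
gripper_force: 2.1
```

```bash
python3 steer.py '[{"sz":-0.06, "aperture":0}, {"sx":-0.01, "sz":-0.1, "aperture":0}, {"sx":-0.07, "sz":-0.1, "aperture":0}, {"sx":-0.13, "sz":-0.1, "aperture":0}, {"sx":-0.19, "sz":-0.1, "aperture":0}]';python3 steer.py '[{"sx":-0.06, "aperture":0}, {"sx":-0.083, "sz":0.04, "aperture":0}, {"sx":-0.083, "sz":0.09, "aperture":0}, {"sx":-0.083, "sz":0.099, "aperture":0}, {"sx":-0.083, "sz":0.104, "aperture":0}]'; python3 steer.py '[{"aperture":0}]'
echo; python3 steer.py '[{"sz":-0.06, "aperture":0}, {"sx":0.01, "sz":-0.1, "aperture":0}, {"sx":0.07, "sz":-0.1, "aperture":0}, {"sx":0.13, "sz":-0.1, "aperture":0}, {"sx":0.19, "sz":-0.1, "aperture":0}]';python3 steer.py '[{"sx":0.06, "aperture":0}, {"sx":0.083, "sz":0.04, "aperture":0}, {"sx":0.083, "sz":0.09, "aperture":0}, {"sx":0.083, "sz":0.099, "aperture":0}, {"sx":0.083, "sz":0.103, "aperture":0}]'; python3 steer.py '[{"aperture":0}]'
```

```text
time: 12.18
eef_pos: [0.4567, -0.1592, 0.1254]
eef_rot: [2.37, 2.056, 0.0]
force: [1.0, -0.7, -0.5]
finger_gap: 0.0001
gripper_force: 0.0
time: 12.8
eef_pos: [0.4437, -0.2409, 0.022]
eef_rot: [2.373, 2.056, -0.008]
force: [-7.1, -1.8, 10.0]
finger_gap: -0.0003
gripper_force: 4.9
time: 12.92
eef_pos: [0.4441, -0.2408, 0.022]
eef_rot: [2.372, 2.056, -0.007]
force: [-4.4, -3.0, 3.8]
finger_gap: -0.0003
gripper_force: 2.4

time: 13.55
eef_pos: [0.4723, -0.049, 0.1215]
eef_rot: [2.372, 2.056, 0.002]
force: [1.1, 0.4, 0.5]
finger_gap: -0.0
gripper_force: 0.0
time: 14.18
eef_pos: [0.4826, 0.0333, 0.0186]
eef_rot: [-2.369, -2.057, -0.002]
force: [-5.5, 4.4, 8.3]
finger_gap: -0.0
gripper_force: 4.4
time: 14.3
eef_pos: [0.483, 0.0329, 0.0187]
eef_rot: [-2.37, -2.057, -0.002]
force: [-3.1, 3.3, 2.8]
finger_gap: 0.0
gripper_force: 2.0
```

```bash
python3 steer.py '[{"sz":-0.06, "aperture":0}, {"sx":-0.01, "sz":-0.11, "aperture":0}, {"sx":-0.07, "sz":-0.11, "aperture":0}, {"sx":-0.13, "sz":-0.11, "aperture":0}, {"sx":-0.19, "sz":-0.11, "aperture":0}]';python3 steer.py '[{"sx":-0.06, "aperture":0}, {"sx":-0.083, "sz":0.05, "aperture":0}, {"sx":-0.083, "sz":0.1, "aperture":0}, {"sx":-0.083, "sz":0.109, "aperture":0}, {"sx":-0.083, "sz":0.112, "aperture":0}]'; python3 steer.py '[{"aperture":0}]'
echo; python3 steer.py '[{"sz":-0.06, "aperture":0}, {"sx":0.01, "sz":-0.11, "aperture":0}, {"sx":0.07, "sz":-0.11, "aperture":0}, {"sx":0.13, "sz":-0.11, "aperture":0}, {"sx":0.19, "sz":-0.11, "aperture":0}]';python3 steer.py '[{"sx":0.06, "aperture":0}, {"sx":0.083, "sz":0.05, "aperture":0}, {"sx":0.083, "sz":0.1, "aperture":0}, {"sx":0.083, "sz":0.109, "aperture":0}, {"sx":0.083, "sz":0.112, "aperture":0}]'; python3 steer.py '[{"sz":0.002, "aperture":0}, {"sz":0.002, "aperture":0}]'
```

```text
time: 14.92
eef_pos: [0.4565, -0.1589, 0.129]
eef_rot: [2.37, 2.057, 0.001]
force: [0.1, 0.3, 0.3]
finger_gap: -0.0001
gripper_force: 0.0
time: 15.55
eef_pos: [0.4447, -0.2411, 0.021]
eef_rot: [2.371, 2.055, -0.006]
force: [-10.9, 3.0, 29.0]
finger_gap: -0.0001
gripper_force: 12.9
time: 15.68
eef_pos: [0.4446, -0.2411, 0.0212]
eef_rot: [2.371, 2.055, -0.007]
force: [-9.1, 0.8, 20.3]
finger_gap: -0.0001
gripper_force: 9.2

time: 16.3
eef_pos: [0.4721, -0.0494, 0.127]
eef_rot: [2.372, 2.056, 0.001]
force: [0.9, -0.2, -0.1]
finger_gap: 0.0
gripper_force: 0.0
time: 16.92
eef_pos: [0.4828, 0.0328, 0.0177]
eef_rot: [-2.371, -2.058, -0.001]
force: [-12.6, 4.2, 27.9]
finger_gap: 0.0
gripper_force: 12.8
time: 17.18
eef_pos: [0.4829, 0.0328, 0.0177]
eef_rot: [-2.371, -2.058, -0.002]
force: [-12.6, 5.2, 26.9]
finger_gap: -0.0003
gripper_force: 12.5
```

```bash
python3 steer.py '[{"sz":-0.06, "aperture":0}, {"sz":-0.12, "aperture":0}, {"sx":-0.03, "sz":-0.18, "aperture":0.085}, {"sx":-0.05, "sz":-0.24, "aperture":0.085}, {"sx":-0.05, "sz":-0.24, "aperture":0.085}]'; python3 steer.py '[{"aperture":0.085}, {"aperture":0.085}, {"aperture":0.085}]'
python3 - <<'E'
from h import *
np.save("m4.npy",manip.camera_model("wrist"),allow_pickle=True)
w=manip.snapshot("wrist")[:,:,::-1];cv2.imwrite("pics/wrist4.png",w)
s=manip.snapshot("side")[:,:,::-1];cv2.imwrite("pics/side4.png",s)
m=manip.camera_model("wrist");ms=manip.camera_model("side")
u=project(m,[.465,-.103,.071])[0].astype(int);print(u)
a=cv2.resize(w[u[1]-60:u[1]+60,u[0]-50:u[0]+50],None,fx=4,fy=4,interpolation=2)
b=cv2.resize(s[165:285,262:362],None,fx=4,fy=4,interpolation=2)
cv2.imwrite("pics/z4.png",np.hstack([a,b]));print(u-[50,60])
E
```

```text
time: 17.8
eef_pos: [0.4783, -0.0197, 0.2588]
eef_rot: [2.368, 2.049, 0.011]
force: [-0.4, -0.3, 0.5]
finger_gap: 0.0542
gripper_force: 0.0
time: 18.18
eef_pos: [0.4752, -0.0171, 0.2485]
eef_rot: [-2.37, -2.058, 0.004]
force: [0.2, -0.1, 0.1]
finger_gap: 0.0847
gripper_force: 0.0
[282 269]
[232 209]
```

View pics/z4.png

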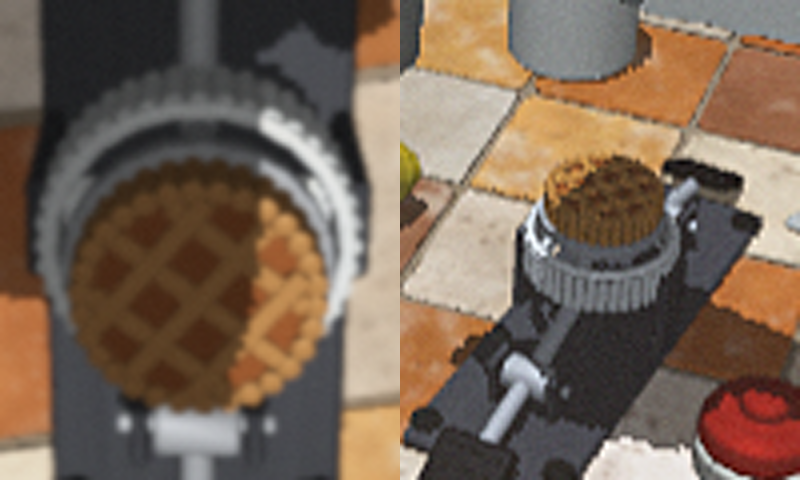

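z4 shows the steel base standing clear above the ring, about level. In the wrist picture the pastry top is centred at about (282,280). In the side picture it is at about (313.5,211). I'll triangulate it and the board now.

Run:
```python
from h import *
m=np.load("m4.npy",allow_pickle=True).item();ms=manip.camera_model("side")
w=cv2.imread("pics/wrist4.png");s=cv2.imread("pics/side4.png")
print("px",tri([(m,[282,280.2]),(ms,[313.5,211])]))
def mask(im,x0,y0,x1,y1,lo,hi):
    h=cv2.cvtColor(im,cv2.COLOR_BGR2HSV)[y0:y1,x0:x1]
    t=cv2.morphologyEx(cv2.inRange(h,lo,hi),cv2.MORPH_CLOSE,np.ones((5,5)))
    t=cv2.morphologyEx(t,cv2.MORPH_OPEN,np.ones((5,5)))
    k=max(cv2.findContours(t,0,1)[0],key=cv2.contourArea)[:,0]+[x0,y0]; return k
k=mask(w,242,235,322,320,(3,90,30),(25,255,255)); print("wr",k.min(0),k.max(0),cv2.minEnclosingCircle(k.astype(np.int32)))
P=plane(m,k,.092); print("pastry top",circle(P))
# board in side
k=mask(s,165,295,262,385,(9,140,90),(15,185,255)); print(k.min(0),k.max(0),cv2.fitEllipse(k)); print("board side",circle(plane(ms,k,.014)))
print(manip.camera_model("side")["position"])
```

```text
px (array([ 0.46263002, -0.10287123,  0.09415031]), [0.0018306397064430746, 0.0018306397064430276])
wr [250 249] [313 311] ((281.4693298339844, 280.70245361328125), 32.857505798339844)
pastry top (array([ 0.46298589, -0.10390772]), np.float64(0.029791954567676714), 160)
[165 310] [261 377] ((213.00035095214844, 342.1398620605469), (57.70249938964844, 100.44977569580078), 71.48406219482422)
board side (array([0.52901449, 0.19136899]), np.float64(0.06448552809722202), 114)
[0.25947745 0.63934698 0.6614727 ]
```

```bash
python3 steer.py '[{"sx":-0.045, "aperture":0.085}, {"sx":-0.088, "aperture":0.085}, {"sx":-0.088, "sz":0.06, "aperture":0.085}, {"sx":-0.088, "sz":0.12, "aperture":0.085}, {"sx":-0.088, "sz":0.145, "aperture":0.085}]'; python3 steer.py '[{"sz":0.02, "aperture":0.085}, {"sz":0.02, "aperture":0.085}, {"sz":0.02, "aperture":0.085}]'
python3 - <<'E'
from h import *
cv2.imwrite("pics/w5.png",manip.snapshot("wrist")[:,:,::-1]); s=manip.snapshot("side")[:,:,::-1]
w=cv2.imread("pics/w5.png")
a=cv2.resize(w[180:420,180:380],(400,480)); b=cv2.resize(s[145:265,262:362],None,fx=4,fy=4,interpolation=2)
cv2.imwrite("pics/z5.png",np.hstack([a,b]))
E
```

```text
time: 18.9
eef_pos: [0.4603, -0.1033, 0.0999]
eef_rot: [-2.367, -2.054, 0.007]
force: [-1.0, -0.5, 0.3]
finger_gap: 0.0849
gripper_force: 0.0
time: 19.27
eef_pos: [0.4642, -0.1046, 0.0859]
eef_rot: [2.372, 2.059, 0.0]
force: [-0.3, -0.1, 0.6]
finger_gap: 0.0848
gripper_force: 0.0
```

View pics/z5.png

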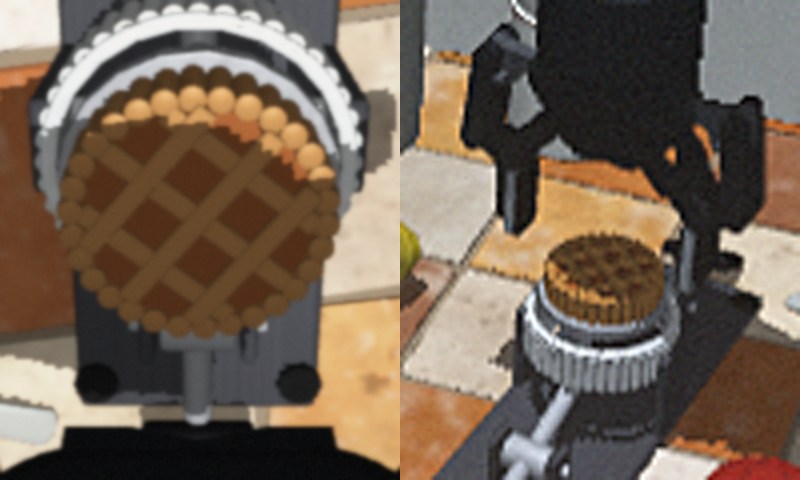

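z5 shows the open fingers either side of the tartlet, with their tips still above it in the side view. I'll lower with a 72 mm opening and feel for the ring's top.

```bash
python3 steer.py '[{"sy":-0.001, "sz":0.006, "aperture":0.072}, {"sy":-0.001, "sz":0.014, "aperture":0.072}, {"sy":-0.001, "sz":0.016, "aperture":0.072}, {"sy":-0.001, "sz":0.018, "aperture":0.072}, {"sy":-0.001, "sz":0.018, "aperture":0.072}]'; for i in 1; do python3 steer.py '[{"sz":0.002, "aperture":0.072}, {"sz":0.002, "aperture":0.072}, {"sz":0.002, "aperture":0.072}]'; done; python3 steer.py '[{"sz":0.002, "aperture":0.072}, {"sz":0.002, "aperture":0.072}, {"sz":0.002, "aperture":0.072}]';python3 steer.py '[{"sz":0.002, "aperture":0.072}, {"sz":0.002, "aperture":0.072}, {"sz":0.002, "aperture":0.072}]'
```

```text
time: 20.0
eef_pos: [0.4628, -0.1045, 0.0671]
eef_rot: [-2.372, -2.059, 0.0]
force: [0.5, -0.4, 0.6]
finger_gap: 0.0719
gripper_force: 0.0
time: 20.38
eef_pos: [0.4629, -0.1046, 0.0654]
eef_rot: [2.372, 2.059, 0.0]
force: [-0.6, -0.5, 0.9]
finger_gap: 0.0724
gripper_force: 0.0
time: 20.75
eef_pos: [0.4629, -0.1045, 0.0633]
eef_rot: [-2.372, -2.059, 0.0]
force: [-0.0, -0.6, 0.1]
finger_gap: 0.0721
gripper_force: 0.0
time: 21.12
eef_pos: [0.4628, -0.1045, 0.0612]
eef_rot: [-2.372, -2.059, 0.0]
force: [0.3, 0.2, 0.2]
finger_gap: 0.072
gripper_force: 0.0
```

```bash
for i in 1; do python3 steer.py '[{"sz":0.002, "aperture":0.072}, {"sz":0.002, "aperture":0.072}, {"sz":0.002, "aperture":0.072}]'; done; python3 steer.py '[{"sz":0.0015, "aperture":0.072}, {"sz":0.0015, "aperture":0.072}, {"sz":0.0015, "aperture":0.072}]';python3 steer.py '[{"sz":0.0015, "aperture":0.072}, {"sz":0.0015, "aperture":0.072}, {"sz":0.0015, "aperture":0.072}]'
```

```text
time: 21.5
eef_pos: [0.4628, -0.1045, 0.0592]
eef_rot: [-2.372, -2.059, 0.0]
force: [-0.4, 0.1, -0.7]
finger_gap: 0.0721
gripper_force: 0.0
time: 21.88
eef_pos: [0.4628, -0.1045, 0.0578]
eef_rot: [-2.372, -2.059, 0.0]
force: [0.8, 0.0, 0.7]
finger_gap: 0.0724
gripper_force: 0.0
time: 22.25
eef_pos: [0.463, -0.1045, 0.0575]
eef_rot: [2.372, 2.059, 0.0]
force: [-2.8, 0.3, 5.6]
finger_gap: 0.072
gripper_force: 2.9
```

```bash
python3 steer.py '[{"sz":-0.0085, "aperture":0.072}, {"sz":-0.0085, "aperture":0.072}, {"sz":-0.0085, "aperture":0.06}, {"sz":-0.0085, "aperture":0.05}, {"sz":-0.0085, "aperture":0.05}]'; python3 steer.py '[{"aperture":0.05}, {"aperture":0.05}, {"aperture":0.05}]'
python3 - <<'E'
from h import *
cv2.imwrite("pics/w6.png",manip.snapshot("wrist")[:,:,::-1]); s=manip.snapshot("side")[:,:,::-1]
w=cv2.imread("pics/w6.png")
a=cv2.resize(w[180:420,180:380],(400,480)); b=cv2.resize(s[145:265,262:362],None,fx=4,fy=4,interpolation=2)
cv2.imwrite("pics/z6.png",np.hstack([a,b]))
E
```

```text
time: 22.88
eef_pos: [0.4627, -0.1046, 0.0657]
eef_rot: [2.372, 2.059, -0.001]
force: [-3.0, 0.5, 6.6]
finger_gap: 0.0611
gripper_force: 63.3
time: 23.25
eef_pos: [0.4627, -0.1046, 0.0657]
eef_rot: [2.372, 2.059, -0.001]
force: [-2.6, 0.6, 6.2]
finger_gap: 0.0609
gripper_force: 63.3
```

View pics/z6.png

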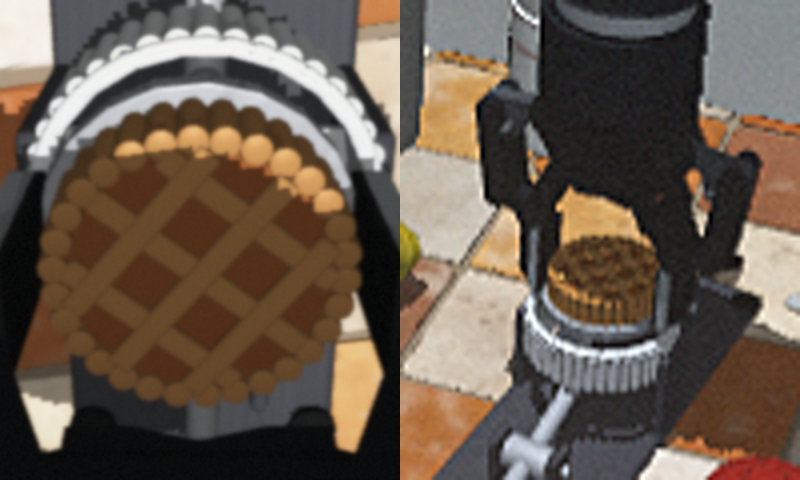

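z6 shows the fingers shut on both sides of the tartlet, low at the base, without squeezing the pastry. I'll lift.

```bash
python3 steer.py '[{"sz":-0.004, "aperture":0.05}, {"sz":-0.01, "aperture":0.05}, {"sz":-0.02, "aperture":0.05}, {"sz":-0.04, "aperture":0.05}, {"sz":-0.06, "aperture":0.05}]'; python3 steer.py '[{"sz":-0.02, "aperture":0.05}, {"sz":-0.04, "aperture":0.05}, {"sz":-0.04, "aperture":0.05}, {"sz":-0.04, "aperture":0.05}]'
python3 - <<'E'
from h import *
np.save("m7.npy",manip.camera_model("wrist"),allow_pickle=True)
cv2.imwrite("pics/w7.png",manip.snapshot("wrist")[:,:,::-1]); s=manip.snapshot("side")[:,:,::-1]
cv2.imwrite("pics/s7.png",s)
w=cv2.imread("pics/w7.png")
a=cv2.resize(w,(400,300)); b=cv2.resize(s[60:240,225:375],(400,480),interpolation=2)
a=cv2.copyMakeBorder(a,0,180,0,0,0)
cv2.imwrite("pics/z7.png",np.hstack([a,b]))
E
```

```text
time: 23.98
eef_pos: [0.4628, -0.1045, 0.1256]
eef_rot: [-2.372, -2.059, 0.0]
force: [-0.4, 0.4, -1.1]
finger_gap: 0.0602
gripper_force: 65.1
time: 24.48
eef_pos: [0.4626, -0.1044, 0.1642]
eef_rot: [-2.372, -2.059, 0.001]
force: [0.1, -0.2, -1.6]
finger_gap: 0.0605
gripper_force: 65.2
```

View pics/z7.png

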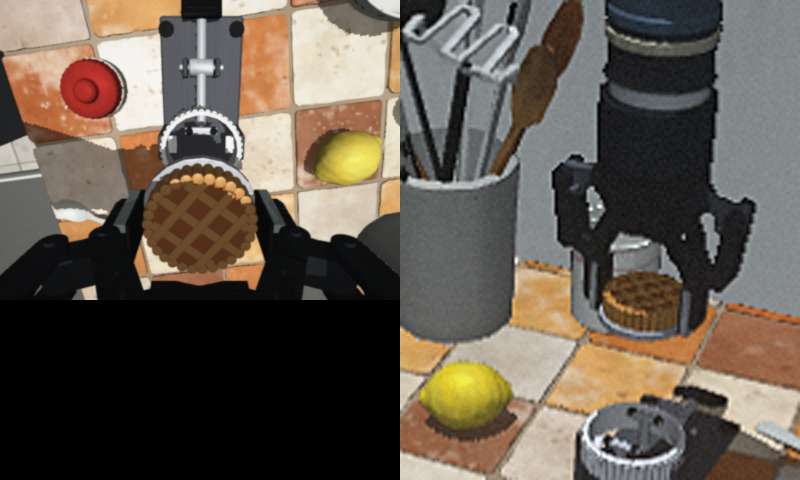

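z7 shows the tartlet held level by the rim of its steel base and lifted clear of the empty ring. Next I'll carry it towards the board and measure the board with the wrist camera from two places.

```bash
cat > snap.py <<'E'
import sys
from h import *
n=sys.argv[1]; np.save(f"m{n}.npy",manip.camera_model("wrist"),allow_pickle=True)
cv2.imwrite(f"pics/w{n}.png",manip.snapshot("wrist")[:,:,::-1])
E
python3 steer.py '[{"sx":0.01, "sz":-0.02, "aperture":0.05}, {"sx":0.03, "sy":0.002, "sz":-0.04, "aperture":0.05}, {"sx":0.065, "sy":0.006, "sz":-0.06, "aperture":0.05}, {"sx":0.11, "sy":0.01, "sz":-0.08, "aperture":0.05}, {"sx":0.15, "sy":0.014, "sz":-0.085, "aperture":0.05}]'; python3 steer.py '[{"sx":0.03, "sy":0.004, "aperture":0.05}, {"sx":0.055, "sy":0.007, "aperture":0.05}, {"sx":0.069, "sy":0.007, "aperture":0.05}, {"sx":0.069, "sy":0.007, "aperture":0.05}, {"sx":0.069, "sy":0.007, "aperture":0.05}]'; python3 snap.py 8
python3 steer.py '[{"sy":-0.03, "aperture":0.05}, {"sy":-0.06, "aperture":0.05}, {"sy":-0.08, "aperture":0.05}, {"sy":-0.08, "aperture":0.05}, {"sy":-0.08, "aperture":0.05}]'; python3 snap.py 9
cat > board.py <<'E'
from h import *
out=[]
for n in "89":
    m=np.load(f"m{n}.npy",allow_pickle=True).item(); w=cv2.imread(f"pics/w{n}.png"); hsv=cv2.cvtColor(w,cv2.COLOR_BGR2HSV)
    u=project(m,[.53,.191,.014])[0]; print(n,"pred",u,hsv[tuple(u.astype(int)[::-1])])
    # radial edges: strongest Lab step near the expected radius
    lab=cv2.GaussianBlur(cv2.cvtColor(w,cv2.COLOR_BGR2LAB).astype(np.float32),(0,0),1)
    c=np.array([.53,.191])
    for it in range(4):
        pts=[]
        half=.012 if it<2 else .005
        for a in np.arange(0,2*np.pi,.03):
            r=np.arange(.060-half,.060+half,.0005); X=np.c_[c[0]+r*np.cos(a),c[1]+r*np.sin(a),np.full(len(r),.014)]
            q=project(m,X).astype(np.float32)
            if q.min()<2 or q[:,0].max()>557 or q[:,1].max()>417: continue
            p=cv2.remap(lab,q[:,0:1],q[:,1:2],1)[:,0]
            g=np.linalg.norm(p[4:]-p[:-4],axis=1); i=g.argmax()
            if g[i]>12: pts.append(X[i+2])
        c,r,k=circle(np.array(pts)); 
    print("circle",c,r,k,len(pts)); out.append((m,project(m,[*c,.014])[0]))
print(tri(out))
E
python3 board.py
```

```text
time: 25.2
eef_pos: [0.4984, 0.0433, 0.2506]
eef_rot: [2.372, 2.059, 0.002]
force: [0.5, -0.1, -2.1]
finger_gap: 0.0603
gripper_force: 65.3
time: 25.82
eef_pos: [0.5142, 0.1086, 0.2496]
eef_rot: [2.373, 2.059, -0.001]
force: [0.7, -0.3, -2.1]
finger_gap: 0.0605
gripper_force: 65.3
time: 26.5
eef_pos: [0.4359, 0.1201, 0.25]
eef_rot: [2.373, 2.058, 0.001]
force: [0.2, 0.4, -1.8]
finger_gap: 0.0608
gripper_force: 65.4
8 pred [284.5243012   78.98837488] [ 13 151 194]
circle [0.53690587 0.19016851] 0.05900600887215669 169 186
9 pred [367.18425883  79.59268469] [ 14 148 205]
circle [0.53625612 0.19014224] 0.05912089868431041 164 187
(array([0.53700629, 0.19014936, 0.01093022]), [6.010511892472724e-05, 6.010511892471261e-05])
```

Run:
```python
from h import *
for n,tcp in [("8",[.5142,.1086,.2496]),("9",[.4359,.1201,.25])]:
    m=np.load(f"m{n}.npy",allow_pickle=True).item(); w=cv2.imread(f"pics/w{n}.png"); hsv=cv2.cvtColor(w,cv2.COLOR_BGR2HSV)
    u=project(m,[tcp[0],tcp[1],tcp[2]+.0263])[0]; print(u)
    lab=cv2.GaussianBlur(cv2.cvtColor(w,cv2.COLOR_BGR2LAB).astype(np.float32),(0,0),1)
    z=tcp[2]+.0263; t=cv2.inRange(hsv,(3,80,25),(25,255,255))
    t=cv2.morphologyEx(t,cv2.MORPH_OPEN,np.ones((7,7)))
    x,y=u.astype(int); k=np.zeros_like(t); cv2.circle(k,(x,y),95,255,-1); t&=k
    c=max(cv2.findContours(t,0,1)[0],key=cv2.contourArea)[:,0]; print(c.min(0),c.max(0))
    P=plane(m,c,z); print("pastry",circle(P)[:2], np.array(tcp)[:2]-circle(P)[0])
    for q in ([[x,y]],):pass
```

```text
[283.05366581 314.165153  ]
[193 230] [367 390]
pastry (array([0.51298928, 0.10966528]), np.float64(0.029509097783478162)) [ 0.00121072 -0.00106528]
[283.25327438 313.99746116]
[195 230] [361 400]
pastry (array([0.43435697, 0.12130027]), np.float64(0.02946237000734801)) [ 0.00154303 -0.00120027]
```

```bash
python3 - <<'E'
from h import *
a=manip.camera_model("side");b=manip.camera_model("scene")
print(tri([(a,[293,356]),(b,[335,286])]),tri([(a,[117,326]),(b,[335,286])]),tri([(a,[293,356]),(b,[436,239])]))
E
python3 steer.py '[{"sx":0.02, "sy":0.025, "aperture":0.05}, {"sx":0.045, "sy":0.05, "aperture":0.05}, {"sx":0.07, "sy":0.075, "aperture":0.05}, {"sx":0.0826, "sy":0.0913, "aperture":0.05}, {"sx":0.0826, "sy":0.0913, "aperture":0.05}]'; python3 steer.py '[{"aperture":0.05}, {"aperture":0.05}]'
```

```text
(array([ 0.44011148,  0.04862244, -0.13667428]), [0.015653166440094894, 0.015653166440094818]) (array([0.63304786, 0.29322131, 0.10849711]), [0.0021001534923408265, 0.0021001534923407996]) (array([0.37907692, 0.24657792, 0.10508893]), [0.005136739789184808, 0.005136739789184754])
time: 27.18
eef_pos: [0.5385, 0.1897, 0.2482]
eef_rot: [-2.372, -2.059, 0.003]
force: [0.0, 0.4, -1.2]
finger_gap: 0.0606
gripper_force: 65.5
time: 27.42
eef_pos: [0.5369, 0.1891, 0.2501]
eef_rot: [2.373, 2.059, -0.0]
force: [-1.3, -0.0, -1.6]
finger_gap: 0.0607
gripper_force: 65.5
```

```bash
python3 steer.py '[{"sy":0.001, "sz":0.05, "aperture":0.05}, {"sy":0.001, "sz":0.1, "aperture":0.05}, {"sy":0.001, "sz":0.15, "aperture":0.05}, {"sy":0.001, "sz":0.19, "aperture":0.05}, {"sy":0.001, "sz":0.215, "aperture":0.05}]'; python3 steer.py '[{"sz":0.01, "aperture":0.05}, {"sz":0.014, "aperture":0.05}, {"sz":0.0165, "aperture":0.05}, {"sz":0.0165, "aperture":0.05}]';python3 steer.py '[{"sz":0.004, "aperture":0.05}, {"sz":0.004, "aperture":0.05}, {"sz":0.004, "aperture":0.05}]'; python3 steer.py '[{"sz":0.003, "aperture":0.05}, {"sz":0.003, "aperture":0.05}, {"sz":0.003, "aperture":0.05}]'
```

```text
time: 28.05
eef_pos: [0.5361, 0.1886, 0.0324]
eef_rot: [-2.372, -2.058, 0.005]
force: [0.4, -0.5, -0.4]
finger_gap: 0.0609
gripper_force: 65.6
time: 28.55
eef_pos: [0.5392, 0.1896, 0.0195]
eef_rot: [2.372, 2.059, 0.003]
force: [0.4, -0.1, -0.7]
finger_gap: 0.0606
gripper_force: 65.6
time: 28.92
eef_pos: [0.5382, 0.1894, 0.0143]
eef_rot: [-2.372, -2.059, 0.0]
force: [-0.7, 0.2, -1.5]
finger_gap: 0.061
gripper_force: 65.6
time: 29.3
eef_pos: [0.5382, 0.1894, 0.0112]
eef_rot: [-2.372, -2.059, 0.0]
force: [-0.0, 1.0, -1.9]
finger_gap: 0.0605
gripper_force: 65.6
```

```bash
python3 steer.py '[{"sz":0.0015, "aperture":0.05}, {"sz":0.0015, "aperture":0.05}, {"sz":0.0015, "aperture":0.05}]'; python3 steer.py '[{"sz":0.001, "aperture":0.05}, {"sz":0.001, "aperture":0.05}, {"sz":0.001, "aperture":0.05}]'
```

```text
time: 29.68
eef_pos: [0.5383, 0.1894, 0.0098]
eef_rot: [2.372, 2.059, -0.0]
force: [-0.9, 0.0, -1.5]
finger_gap: 0.0608
gripper_force: 65.6
time: 30.05
eef_pos: [0.5383, 0.1894, 0.0096]
eef_rot: [2.372, 2.059, 0.0]
force: [-3.2, -1.0, 5.5]
finger_gap: 0.061
gripper_force: 66.4
```

Contact at 5.5 N, at the expected height. I'll release and retreat.

```bash
python3 steer.py '[{"aperture":0.064}, {"aperture":0.068}, {"aperture":0.075}, {"aperture":0.085}, {"aperture":0.085}]'; python3 steer.py '[{"aperture":0.085}, {"sz":-0.01, "aperture":0.085}, {"sz":-0.03, "aperture":0.085}, {"sz":-0.07, "aperture":0.085}, {"sz":-0.12, "aperture":0.085}]'; python3 steer.py '[{"sx":-0.03, "sz":-0.05, "aperture":0.085}, {"sx":-0.08, "sz":-0.1, "aperture":0.085}, {"sx":-0.08, "sz":-0.12, "aperture":0.085}, {"sx":-0.08, "sz":-0.12, "aperture":0.085}, {"sx":-0.08, "sz":-0.12, "aperture":0.085}]'; python3 snap.py a
python3 - <<'E'
from h import *
m=np.load("ma.npy",allow_pickle=True).item(); w=cv2.imread("pics/wa.png"); ms=manip.camera_model("side"); s=manip.snapshot("side")[:,:,::-1]; cv2.imwrite("pics/sa.png",s)
lab=cv2.GaussianBlur(cv2.cvtColor(w,cv2.COLOR_BGR2LAB).astype(np.float32),(0,0),1)
def ring(c,r0,z,half):
    for it in range(4):
        pts=[]
        for a in np.arange(0,2*np.pi,.03):
            r=np.arange(r0-half,r0+half,.0005); X=np.c_[c[0]+r*np.cos(a),c[1]+r*np.sin(a),np.full(len(r),z)]
            q=project(m,X).astype(np.float32)
            if q.min()<2 or q[:,0].max()>557 or q[:,1].max()>417: continue
            p=cv2.remap(lab,q[:,0:1],q[:,1:2],1)[:,0]; g=np.linalg.norm(p[4:]-p[:-4],axis=1); i=g.argmax()
            if g[i]>10: pts.append(X[i+2])
        c,r,k=circle(np.array(pts))
    return c,r,k,len(pts)
print("board",ring((.5366,.19),.06,.014,.008)); print("base",ring((.5366,.19),.032,.020,.004)); print("pastry",ring((.5366,.19),.0295,.035,.005))
for im,mm,n in((w,m,"wrist"),(s,ms,"side")):
    h=cv2.cvtColor(im.astype(np.uint8),cv2.COLOR_BGR2HSV); u=project(mm,[.5366,.19,.035])[0].astype(int); print(n,u,h[u[1],u[0]])
print(manip.sense()["eef_pos"],manip.sense()["force"])
E
```

```text
time: 30.68
eef_pos: [0.5383, 0.1894, 0.0088]
eef_rot: [-2.372, -2.059, -0.0]
force: [-0.0, -0.3, 0.5]
finger_gap: 0.0847
gripper_force: 0.0
time: 31.3
eef_pos: [0.5373, 0.1892, 0.1294]
eef_rot: [-2.372, -2.059, 0.003]
force: [-0.0, -0.4, 0.3]
finger_gap: 0.085
gripper_force: 0.0
time: 31.92
eef_pos: [0.5267, 0.1106, 0.2478]
eef_rot: [-2.371, -2.059, 0.001]
force: [0.7, 0.8, -0.3]
finger_gap: 0.0848
gripper_force: 0.0
board (array([0.53693316, 0.1901305 ]), np.float64(0.05912321105356087), 150, 202)
base (array([0.53703124, 0.18713954]), np.float64(0.03198769320228613), 161, 210)
pastry (array([0.53750739, 0.18796326]), np.float64(0.03012911090300725), 172, 210)
wrist [279  83] [ 16 126 199]
side [211 329] [ 17 161 197]
[0.52609628 0.1107263  0.24667732] [ 0.76211062  0.89360185 -0.2752602 ]
```

The tartlet sits flat, within about 3 mm of the board's centre, and its measured radii match the given sizes. I'll hand in.

```bash
python3 -c "
from workcell import manip
print(manip.finish_job())"
```

```text
the job is handed in; nothing more can be done
None
```

The job is handed in at about 32 s of the 72 s: the tartlet was raised level, taken by the edge of its base and set down flat, about 2–3 mm from the board's centre; nothing else was touched, though I didn't re-measure the other things afterwards.

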